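Change over the flask in the sprung weld cradle and hold it pressed

ROBOT

A 7-joint arm with a two-finger parallel gripper is mounted at the origin on the work surface. World frame = base frame: x ahead of the robot, y to its left, z up, the work surface at z = 0. Lengths are in m, angles in rad, forces in N, time in s.
With the tool pointing down it reaches from about 0.4 to 0.9 m from the base axis. Payload 5.6 kg.
Tool frame: the origin (TCP) lies at the very end of the fingers, on their centre line; the grasp point (between the pads) lies 19 mm behind it; z points along the fingers, y is the direction in which the jaws open and shut (so a half turn about z gives the same grasp; the last joint's range is limited). The gripper opens to 92 mm and grips with 3 to 60 N. Pads are 20 mm wide; open, the fingers measure 128 mm over their backs; the gripper's body (75 mm by 189 mm) begins 69 mm behind the grasp point.
Start: joints at [-1.308, 0.468, -0.012, 1.603, 0.006, 1.071, -0.056], TCP at [0.196, 0.62, 0.215] pointing down, gripper open.
Joint ranges: [-2.53, 2.53], [-0.31, 2.02], [-1.57, 1.55], [0.28, 2.44], [-1.29, 4.43], [0.15, 1.84], [-2.92, 2.92]. Speed limits (rad/s): [2.57, 2.57, 3.14, 3.14, 3.14, 3.14, 3.14].

INTERFACE

Orientations are given as a unit quaternion [w, x, y, z].
In Python, from rig import env gives the robot as it stands.
- The arm moves only by the tool carry_out, never from a script. Its arguments are lists of equal length, an entry for each row: "fingers": the opening in per cent of the stroke, from 0 (shut) to 100 (fully open); "delta_pos": the shift along the tool's x, y, z each as a share of 250 mm, from -1 to 1, a list of three; "twist": the turn about the tool's z as a share of 2 pi rad, from -1 to 1. A call has 1 to 12 rows; each row is the pose to reach, as a shift and turn from the pose measured when the call began, along the tool's axes at that moment, turning the shorter way round; what a row does not reach only later rows make up. A row lasts 1/8 s, in which the tool goes at most 62.5 mm and 10.7 degrees, less where a joint would pass 70% of its speed; a pose out of reach is approached as far as the arm can. A call with a number of a shift or a turn outside -1 to 1 is refused whole. A call with a gripper value outside its range is refused whole. The fingers move at their own pace and stop on an object; "force" is the grip in N (left out, the last holds). Time passes only in rows, so rows that repeat a pose let the fingers close. It gives the time, the measured TCP pose, the force and the opening at its end, in the units of the state.
- env.get_state(): the state, without advancing time (a new reading comes with each control period).
- env.read_camera(name): name is "side" or "top"; returns a dict with "img" (384x512x3 uint8, blue, green, red), "fx", "fy", "cx", "cy" (pixels), "k1" (the pictures are not rectified: a ray, as slopes to the right and down, at radius r is drawn at 1 + k1 r^2 times it, then the intrinsics apply), "world_to_cam" (4x4, takes a point from world to camera coordinates). Camera axes: x right, y down, z forward; pixel columns grow to the right and rows downward; lengths in m; the calibration is good to about 2 mm. A picture is of the moment at which its call begins. There is no depth.
- env.close_job(): hands the job in, once; it reports no verdict.
The state is a dict: "time": time; "qpos": joint angles; "qvel": joint speeds; "joint_torque": joint torques, N m; "ee_pos": TCP position; "tool_rot": TCP orientation; "force": force on the tool from outside, world axes, zero at the start; "ft_torque": the same for the moment, N m; "gripper_width": finger opening in m.
Only numpy, scipy, OpenCV 4.12 (cv2) and the standard library are available. Lean on these libraries where they do the work, as an engineer would, in place of code of your own. Each camera call takes 0.05 s, during which the arm holds its last target. There are 200 camera calls.

TASK

At the laser-welding bench, lift the finished flask (the one with the carrying handle) out of the sprung ring cradle and stand it upright on the rubber mat, letting go of it there. Then put the next flask, the plain one without a handle, foot down into the ring, press it straight down until the ring is fully home on its stops, and finish while still holding it pressed down there with its neck upright, ready to be tack-welded. Do not let either flask drop, and leave the bottle, the parts dish and the brush where they are.

Things in the scene. Friction and masses are not known exactly. Their poses are not given: they have to be found in the camera images.
- cradle: Sprung ring cradle, fixed. Steel base plate 140 x 140 x 12 mm; origin at its centre underneath, on the bench. Above floats an aluminium ring (outer 116 mm, hole 66 mm, 8 mm thick) on three bolts on a 100 mm circle, heads 67 mm above the bench. Spring cups 19 mm wide hang under the ring over stop collars on the plate: gap 14 mm with the empty ring up, closed when it is fully home.
- ring_seat (a point): Centre of the ring's hole at the ring's upper face; moves with the ring: 62 mm above the bench with the ring up, 48 mm fully home. A flask seated in the ring has its bulb's centre about 23 mm above this point and the underside of its foot about 20 mm below it, clear of the base plate.
- ring (a joint): How far the ring is pressed down, in m: 0 = up, 0.014 = fully home on its stops. The empty ring starts to move at about 4 N of downward load and is home at about 15 N (a flask's weight included); a flask's own weight sinks it by less than 3 mm. It springs back when let go.
- flask_centre (a point): The plain closed steel flask to load, 0.26 to 0.43 kg, standing on the bench at the start. 123 mm tall: foot 44 mm in diameter, round bulb 80 mm in diameter centred 43 mm above the foot's underside, straight round neck 30 mm in diameter, free from 82 to 123 mm above the foot, flat closed top. This point: on the axis, half-way up, 61.5 mm above the foot; z up through the neck.
- finished_centre (a point): The finished flask, 0.33 to 0.53 kg, seated in the ring at the start: foot, bulb and neck as the plain flask's, with a steel carrying handle over the neck, 164 mm tall in all. This point: on the axis, half-way up, 82 mm above the foot's underside; z up through the neck.
- finished_grip (a point): Middle of the finished flask's handle bar, 157 mm above the underside of its foot and 34 mm above the flat top of its neck. The bar is a level square grip 14 x 14 mm running along this point's x axis, 66 mm long, between two upright 8 mm rods 86 mm apart that come down to the bulb; y is level and across the bar.
- mat_centre (a point): Centre of the upper face of the black rubber mat, 160 x 160 mm and 4 mm thick, fixed on the bench beside the cradle, empty at the start; x and y run along its sides.
- bottle: Bystander: white plastic bottle with grey cap, 58 mm in diameter, 135 mm tall, standing; origin at the centre of its underside.
- dish: Bystander: grey open parts dish 100 x 130 mm, 35 mm tall, with small turned steel parts; origin at the centre of its underside.
- brush: Bystander: hand brush 180 mm long lying on the bench; origin near its middle, on its underside.
Things that resemble listed ones, but are neither listed nor needed, are in the scene too. Leave any pink or yellow look-alike of the part that bears flask_centre alone. What is shaped like the part that bears mat_centre but blue or pink is not meant.

How it is judged:
On the way, in this order (a step that is already met when the one before it is completed fails the run):
1. the finished flask is lifted clear of the cradle (contact force between finished and cradle below 0.05 N and z of finished_centre in the frame of ring_seat above 0.08 m), for 0.1 s.
2. the finished flask stands upright on the mat, let go (contact force between finished and the fingers below 0.1 N and contact force between finished and the arm below 0.1 N and contact force between finished and mat above 1 N and angle between finished_centre's own z axis and vertical below 0.1 rad and linear speed of finished below 0.02 m/s and height (world z) of finished_centre between 0.08 and 0.092 m and x of finished_centre in the frame of mat_centre between -0.06 and 0.06 m and y of finished_centre in the frame of mat_centre between -0.06 and 0.06 m), for 0.2 s.
3. the plain flask is lifted off the bench (height (world z) of flask_centre above 0.09 m and contact force between flask and the fingers above 0.5 N), for 0.1 s.
At the end, for the whole second after the job is handed in: Plain flask foot down in the ring: within 7 mm of centre, 6 degrees of upright, at rest, held down by the robot with the ring within 1.5 mm of fully home. Finished flask upright (6 degrees) with its whole foot on the mat, at rest, not touched by the robot (all of step 2 and value of joint ring above 0.0125 m and horizontal distance between flask_centre and ring_seat below 0.007 m and z of flask_centre in the frame of ring_seat between 0.036 and 0.047 m and angle between flask_centre's own z axis and vertical below 0.1 rad and linear speed of flask below 0.02 m/s and contact force between flask and cradle above 10 N and contact force between flask and the fingers above 4 N); the arm keeps its last pose, push and grip.
It fails at once if a flask is let fall from more than about 2 cm above the mat or the ring ((contact force between finished and anything else below 0.001 N and height (world z) of finished_centre above 0.108 m and horizontal distance between finished_centre and ring_seat above 0.03 m) or (contact force between flask and anything else below 0.001 N and height (world z) of flask_centre above 0.124 m)).
It fails at once if a flask is knocked over (angle between any of flask_centre, finished_centre's own z axis and vertical above 0.8 rad).
It fails at once if the bottle, the parts dish or the brush is moved by more than 3 cm (distance of any of bottle, dish, brush from where it was at the start of the episode above 0.03 m).
It also fails if it takes over 61 s, if anything falls off the work surface, if the arm or the gripper's body presses on something with over 40 N, if the wrist force passes 120 N, or if a joint passes its speed limit or range.

## Working session

There is one attempt and no reset: what is moved stays moved. The work goes in short steps, Python scripts to look and compute and a tool call to move; the robot and the scene stay as the last step left them, time stands still between calls to the robot, and variables do not carry over. Pictures are saved under pics/ and viewed, about 8 in all and at most 12, crops included, and the job is handed in when it is done.

Besides the shell and the picture viewer there is one more tool, called after "Call:" in YAML: its name, and indented under it one key for each argument. carry_out: Moves the arm, as the interface text tells. Its arguments: {"type":"object","properties":{"fingers":{"type":"array","items":{"type":"number"}},"delta_pos":{"type":"array","items":{"type":"array","items":{"type":"number"}}},"twist":{"type":"array","items":{"type":"number"}},"force":{"type":"number"}},"required":["fingers","delta_pos","twist"]}

```bash
mkdir -p pics; cat > h.py <<'E'
import numpy as np, cv2
from rig import env
def snap(name,fn):
    c=env.read_camera(name); cv2.imwrite('pics/'+fn,c['img'])
    np.savez('pics/'+name+'.npz',**{k:c[k] for k in c}); return c
def load(name): return np.load('pics/'+name+'.npz')
def ray(c,u,v):
    xd=np.array([(u-c['cx'])/c['fx'],(v-c['cy'])/c['fy']]); x=xd.copy()
    for _ in range(30): x=xd/(1+c['k1']*(x@x))
    M=c['world_to_cam']; R=M[:3,:3]; o=-R.T@M[:3,3]
    return o,R.T@np.array([x[0],x[1],1])
def atz(c,u,v,z):
    o,d=ray(c,u,v); return o+d*(z-o[2])/d[2]
def proj(c,p):
    M=c['world_to_cam']; q=M[:3,:3]@np.array(p)+M[:3,3]; x=q[:2]/q[2]; x=x*(1+c['k1']*(x@x))
    return np.array([x[0]*c['fx']+c['cx'],x[1]*c['fy']+c['cy']])
E
python3 - <<'E'
from h import *
a=snap('top','t0.png');b=snap('side','s0.png')
for c in(a,b):
    M=c['world_to_cam'];print(-M[:3,:3].T@M[:3,3],M[:3,:3].round(2).tolist(),c['fx'],c['k1'])
print(env.get_state())
E
```

```text
[ 0.2929182  -0.02942547  1.38346584] [[0.01, -1.0, 0.02], [-0.98, -0.01, -0.18], [0.18, -0.02, -0.98]] 364.5210312396426 -0.10370181417936909
[ 0.1027389  -0.87610127  0.85830904] [[0.9, -0.43, 0.0], [-0.27, -0.56, -0.79], [0.34, 0.71, -0.62]] 353.67444457004285 -0.06895289747774047
{'time': 0.1, 'qpos': array([-1.30802099,  0.46829507, -0.0115927 ,  1.6035145 ,  0.00597372,
        1.07139266, -0.05628736]), 'qvel': array([-0.00081687, -0.00179531,  0.00059369, -0.00469987, -0.00180555,
        0.00083735,  0.00156883]), 'joint_torque': array([ 8.78485007e-04, -5.21648455e+01, -1.25038333e-02, -2.44365692e+01,
       -5.68302604e-02,  1.40651251e-02,  4.15767772e-05]), 'ee_pos': array([0.19557853, 0.6193366 , 0.21373877]), 'tool_rot': array([-7.24152678e-05,  1.52329041e-01,  9.88329521e-01, -7.84180813e-04]), 'force': array([-0.34029638, -0.83728081, -0.78550192]), 'ft_torque': array([-0.01778097,  0.03539595, -0.02247896]), 'gripper_width': 0.09220287390706146}
```

View pics/t0.png

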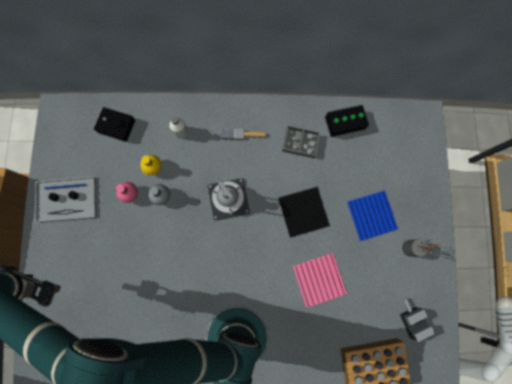

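View pics/s0.png

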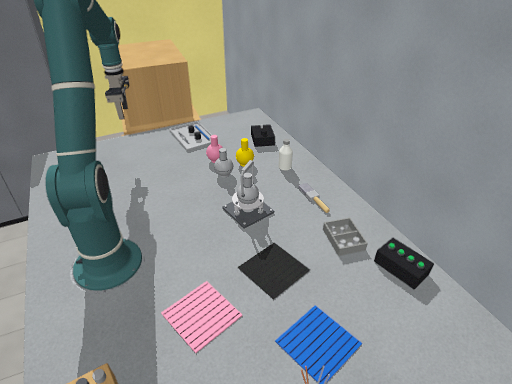

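Top view: the robot is at the bottom and the cradle with the handled flask is at (228,199). There are three flask shapes: pink (126,191), yellow (151,164) and grey (158,194). The grey steel one fits the plain flask. There are also three mat shapes: black (304,211), blue (373,215) and pink (320,280). The black one is the one meant. I'll confirm these in an enlarged crop.

```bash
python3 - <<'E'
from h import *
a=cv2.imread('pics/t0.png');b=cv2.imread('pics/s0.png')
A=cv2.resize(a[150:250,110:340],None,fx=3.4,fy=3.4,interpolation=cv2.INTER_CUBIC)[:, :782]
B=cv2.resize(b[135:235,200:300],None,fx=2.5,fy=2.5,interpolation=cv2.INTER_CUBIC)
B1=cv2.resize(b[155:230,215:285],None,fx=3.4,fy=3.4,interpolation=cv2.INTER_CUBIC)
C=np.zeros((600,782,3),np.uint8);C[:340]=A
C[342:342+250,:250]=B;C[342:342+255,260:260+238]=B1
m=cv2.resize(b[240:300,230:312],None,fx=3.4,fy=3.4,interpolation=cv2.INTER_CUBIC)
C[342:342+204,503:503+278]=m[:, :278]
cv2.imwrite('pics/c0.png',C)
a_=load('top')
# mat corners by threshold
g=a.max(axis=2); mk=(g<45).astype(np.uint8); n,l,s,ce=cv2.connectedComponentsWithStats(mk[170:250,265:345].copy())
i=1+np.argmax(s[1:,4]); pts=np.argwhere(l==i)[:,::-1]+[265,170]
r=cv2.minAreaRect(pts.astype(np.float32)); print(r,s[i])
bx=cv2.boxPoints(r); W=np.array([atz(a_,*p,0.004) for p in bx]); print(W.round(4), W.mean(0), np.linalg.norm(W-np.roll(W,1,0),axis=1))
for uv in [(158,194),(126,191),(151,164)]: print(atz(a_,*uv,.123))
print(atz(a_,228,199,.2), atz(a_,228,199,.05))
E
```

```text
((303.2891845703125, 211.5648651123047), (40.51033020019531, 40.21623992919922), 72.89727020263672) [  14   18   50   48 1602]
[[ 0.5178 -0.1511  0.004 ]
 [ 0.5664 -0.3009  0.004 ]
 [ 0.4164 -0.3442  0.004 ]
 [ 0.3701 -0.1963  0.004 ]] [ 0.46766036 -0.2481157   0.004     ] [0.1544143  0.15749541 0.15613641 0.1549475 ]
[0.50669287 0.28171957 0.123     ]
[0.51569764 0.39675426 0.123     ]
[0.61499695 0.3134346  0.123     ]
[0.480462   0.03104439 0.2       ] [0.5042325  0.03870872 0.05      ]
```

View pics/c0.png

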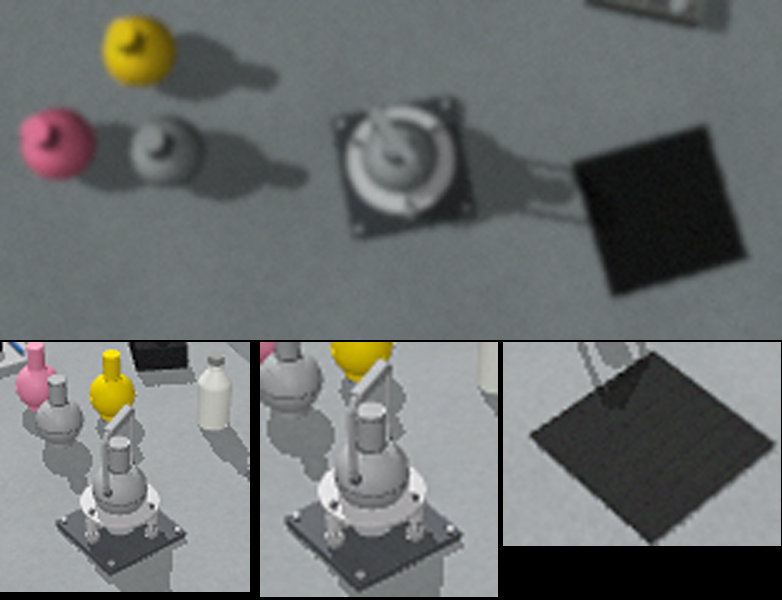

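Confirmed: the grey flask, the black mat and the handled flask in the cradle. Next, a close-up of the handle and cradle, with rough numbers.

```bash
python3 - <<'E'
from h import *
a=cv2.imread('pics/t0.png');b=cv2.imread('pics/s0.png')
A=cv2.resize(a[173:225,204:256],None,fx=7.6,fy=7.6,interpolation=cv2.INTER_CUBIC)
B=cv2.resize(b[152:232,220:272],None,fx=7.4,fy=7.4,interpolation=cv2.INTER_CUBIC)
G=cv2.resize(a[176:212,140:176],None,fx=5.4,fy=5.4,interpolation=cv2.INTER_CUBIC)
C=np.zeros((596,790,3),np.uint8);C[:395,:395]=A;C[:592,400:784]=B[:,:384];C[398:398+194,:194]=G
C[398:592,200:394]=cv2.resize(b[142:178,206:242],(194,194),interpolation=cv2.INTER_CUBIC)
C=np.clip(C*1.3,0,255).astype(np.uint8)
cv2.imwrite('pics/c1.png',C)
t,s=load('top'),load('side')
q=[atz(t,110+x/3.4,150+y/3.4,.012) for x,y in [(333,121),(455,97),(473,218),(358,238)]]
print(np.round(q,4),np.mean(q,0)); 
for uv in [(243,169.1),(253.2,160.9)]: print(atz(s,*uv,.2))
E
```

```text
[[ 0.5611  0.1187  0.012 ]
 [ 0.5909 -0.0183  0.012 ]
 [ 0.4535 -0.0405  0.012 ]
 [ 0.4294  0.0867  0.012 ]] [0.50873055 0.0366592  0.012     ]
[0.48986713 0.02466678 0.2       ]
[0.54212827 0.05564331 0.2       ]
```

View pics/c1.png

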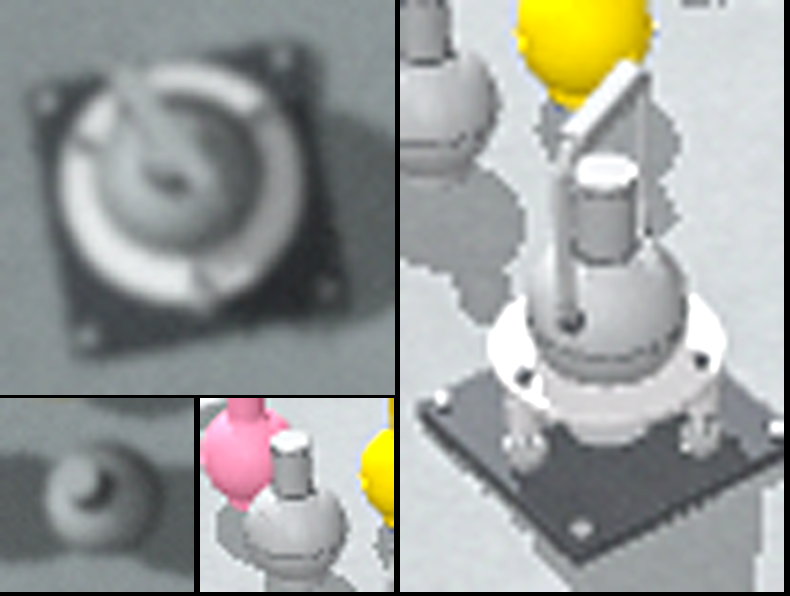

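```bash
python3 - <<'E'
from h import *
from scipy.optimize import least_squares
t,s=load('top'),load('side')
S=lambda x,y:np.array([220+(x-400)/7.4,152+y/7.4])
T=lambda x,y:np.array([204+x/7.6,173+y/7.6])
# finished: x,y,yaw ; foot .041
f=.0405
def pts(p):
    x,y,a=p; d=np.array([np.cos(a),np.sin(a),0])*.043; o=np.array([x,y,0]); z=lambda h:np.array([0,0,f+h])
    return o,d,z
obs=[(s,S(607,172),lambda o,d,z:o+z(.123)),(s,S(569,148),lambda o,d,z:o-d+z(.157)),(s,S(641,78),lambda o,d,z:o+d+z(.157)),
 (t,T(118,88),lambda o,d,z:o+d+z(.160))]
R=lambda p:np.concatenate([proj(c,g(*pts(p)))-uv for c,uv,g in obs])
r=least_squares(R,[.51,.037,.6],loss='soft_l1');print('fin',r.x,np.degrees(r.x[2]),R(r.x).round(1))
# plate centre & yaw from top corners + side corners
def cor(p):
    return [np.array([p[0]+.099*np.cos(p[2]+k*np.pi/2),p[1]+.099*np.sin(p[2]+k*np.pi/2),.012]) for k in range(4)]
to=[T(30,90),T(318,40),T(352,318),T(78,358)]; so=[S(418,408),S(578,565)]
def RC(p):
    c=cor(p); e=[]
    for u in to: e.append(min((proj(t,q)-u for q in c),key=np.linalg.norm))
    for u in so: e.append(min((proj(s,q)-u for q in c),key=np.linalg.norm))
    return np.concatenate(e)
r=least_squares(RC,[.509,.037,.95],loss='soft_l1');print('plate',r.x,RC(r.x).round(1))
F=lambda x,y:np.array([206+(x-200)/5.389,142+(y-398)/5.389])
G=lambda x,y:np.array([140+x/5.4,176+(y-398)/5.4])
print('flask side necktop',atz(s,*F(292,441),.123),'bulb',atz(s,*F(296,528),.043),'top bulb',atz(t,*G(103,497),.043))
print('yellow/pink top bulbs',atz(t,110+139/3.4,150+50/3.4,.043),atz(t,110+58/3.4,150+145/3.4,.043))
# mat side corners
mm=[(530,435),(655,352),(775,442),(653,543)]
W=np.array([atz(s,230+(x-503)/3.4,240+(y-342)/3.4,.004) for x,y in mm]);print(W.round(3),W.mean(0))
st=env.get_state();from scipy.spatial.transform import Rotation as Q
print(Q.from_quat(st['tool_rot'][[1,2,3,0]]).as_matrix().round(3))
E
```

```text
fin [0.50894552 0.03037054 0.77028735] 44.13421419103988 [-0.3  0.5 -0.1  2.3 -0.6 -1.5  0.1 -3.4]
plate [0.5097573  0.03280506 0.96958124] [ 1.1 -0.4 -0.7  0.1  1.  -0.8  0.5  0.2 -0.5 -0.7 -0.8 -1.1]
flask side necktop [0.51895485 0.29075129 0.123     ] bulb [0.51904445 0.29445885 0.043     ] top bulb [0.51905904 0.29734507 0.043     ]
yellow/pink top bulbs [0.63267063 0.33546649 0.043     ] [0.52361784 0.41929086 0.043     ]
[[ 0.368 -0.199  0.004]
 [ 0.521 -0.156  0.004]
 [ 0.566 -0.304  0.004]
 [ 0.414 -0.352  0.004]] [ 0.4671518  -0.25288588  0.004     ]
[[-0.954  0.301 -0.   ]
 [ 0.301  0.954 -0.002]
 [-0.    -0.002 -1.   ]]
```

```bash
python3 - <<'E'
from h import *
t,s=load('top'),load('side'); tiles=[]
for c,im,(u0,v0,k) in ((s,'s0',(230,154,9)),(t,'t0',(208,176,9))):
    row=[]
    for deg in (25,35,45):
        b=cv2.imread(f'pics/{im}.png')[v0:v0+32,u0:u0+29]
        B=np.clip(cv2.resize(b,None,fx=k,fy=k,interpolation=cv2.INTER_CUBIC)*1.3,0,255).astype(np.uint8)
        P=lambda p:tuple(int(v) for v in (proj(c,p)-[u0,v0]+.5)*k)
        a=np.radians(deg);d=np.array([np.cos(a),np.sin(a),0]);n=np.array([-d[1],d[0],0]);o=np.array([.510,.033,.0405])
        z=np.array([0,0,1.])
        for sx in(-1,1):
            cv2.line(B,P(o+sx*.043*d+.157*z),P(o+sx*.043*d+.06*z),(0,0,255),1)
            cv2.line(B,P(o+sx*.007*n-.033*d+.164*z),P(o+sx*.007*n+.033*d+.164*z),(0,255,0),1)
        cv2.line(B,P(o-.043*d+.157*z),P(o+.043*d+.157*z),(0,0,255),1)
        for i in range(36):
            q=i*np.pi/18; cv2.circle(B,P(o+.123*z+.015*np.array([np.cos(q),np.sin(q),0])),1,(255,0,0),-1)
        row.append(B[:, :261])
    tiles.append(np.hstack(row))
cv2.imwrite('pics/c2.png',np.vstack(tiles))
E
```

```text
(no output)
```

View pics/c2.png

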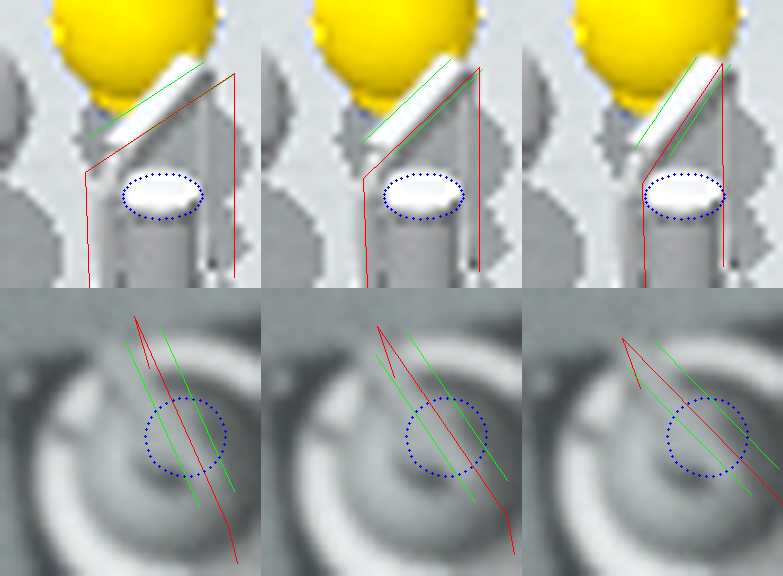

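The overlay puts the flask axis at about (0.511, 0.036) with the bar yaw near 37°. That is within about 2 px in both views, and within 3 mm of the plate centre in x and y. First move: go halfway there, raise the tool, and turn tool y to -53° (across the bar).

Call:
carry_out:
  fingers: [100,100,100,100,100,100,100,100,100,100,100,100]
  delta_pos:
    - [-0.95,-0.92,-0.2]
    - [-0.95,-0.92,-0.2]
    - [-0.95,-0.92,-0.2]
    - [-0.95,-0.92,-0.2]
    - [-0.95,-0.92,-0.2]
    - [-0.95,-0.92,-0.2]
    - [-0.95,-0.92,-0.2]
    - [-0.95,-0.92,-0.2]
    - [-0.95,-0.92,-0.2]
    - [-0.95,-0.92,-0.2]
    - [-0.95,-0.92,-0.2]
    - [-0.95,-0.92,-0.2]
  twist: [0.349,0.349,0.349,0.349,0.349,0.349,0.349,0.349,0.349,0.349,0.349,0.349]
  force: 40

```text
time: 1.6
ee_pos: [0.3526, 0.3284, 0.2638]
tool_rot: [0.001, 0.95, 0.314, -0.001]
force: [0.2, -1.2, -0.1]
gripper_width: 0.0919
```

```bash
cat >> h.py <<'E'
def go(x,y,z,yaw=-53):
    from scipy.spatial.transform import Rotation as Q
    s=env.get_state(); R=Q.from_quat(s['tool_rot'][[1,2,3,0]]).as_matrix()
    cur=np.degrees(np.arctan2(R[1,1],R[0,1])); d=(cur-yaw+180)%360-180
    print('t',s['time'].__round__(2),'p',s['ee_pos'].round(4),'yaw',cur.round(1),'z',R[:,2].round(3),'F',s['force'].round(1),'w',round(s['gripper_width'],4),'q7',s['qpos'][6].round(2))
    print('d',(R.T@(np.array([x,y,z])-s['ee_pos'])/.25).round(4),'tw',round(d/360,4))
E
python3 -c "
from h import *
go(.511,.036,.265)"
```

```text
t 1.6 p [0.3526 0.3284 0.2638] yaw -53.4 z [-0.001 -0.002 -1.   ] F [ 0.2 -1.2 -0.1] w 0.0919 q7 -1.7
d [-0.1878  1.3167 -0.0027] tw -0.0012
```

Call:
carry_out:
  fingers: [100,100,100,100,100]
  delta_pos:
    - [-0.14,0.96,0]
    - [-0.14,0.96,0]
    - [-0.14,0.96,0]
    - [-0.14,0.96,0]
    - [-0.14,0.96,0]
  twist: [0,0,0,0,0]

```text
time: 2.22
ee_pos: [0.4688, 0.1104, 0.2643]
tool_rot: [0.001, 0.951, 0.31, -0.001]
force: [0.1, 0.2, 0.6]
gripper_width: 0.0922
```

```bash
python3 -c "
from h import *
go(.511,.036,.265)"
```

```text
t 2.23 p [0.4688 0.1104 0.2643] yaw -53.9 z [-0.    -0.003 -1.   ] F [0.1 0.2 0.6] w 0.0922 q7 -1.16
d [-0.0389  0.3402 -0.0019] tw -0.0025
```

Call:
carry_out:
  fingers: [100,100,100,100]
  delta_pos:
    - [-0.04,0.34,0]
    - [-0.04,0.34,0]
    - [-0.04,0.34,0.1]
    - [-0.04,0.34,0.1]
  twist: [-0.003,-0.003,-0.003,-0.003]

```text
time: 2.72
ee_pos: [0.5092, 0.0365, 0.2379]
tool_rot: [0.001, 0.948, 0.319, -0.003]
force: [-0.8, -0.2, -0.0]
gripper_width: 0.0917
```

```bash
python3 -c "
from h import *
go(.511,.036,.179)
a=snap('side','s1.png')['img'][100:220,190:310]; b=snap('top','t1.png')['img'][150:230,190:270]
cv2.imwrite('pics/c3.png',np.hstack([cv2.resize(a,(480,480),interpolation=cv2.INTER_CUBIC),cv2.resize(b,(320,320),interpolation=cv2.INTER_CUBIC).repeat(1,0) if 0 else cv2.copyMakeBorder(cv2.resize(b,(320,320),interpolation=cv2.INTER_CUBIC),0,160,0,0,0)]))"
```

```text
t 2.73 p [0.5092 0.0365 0.2379] yaw -52.8 z [-0.004 -0.004 -1.   ] F [-0.8 -0.2 -0. ] w 0.0917 q7 -0.9
d [0.0059 0.006  0.2355] tw 0.0006
```

View pics/c3.png

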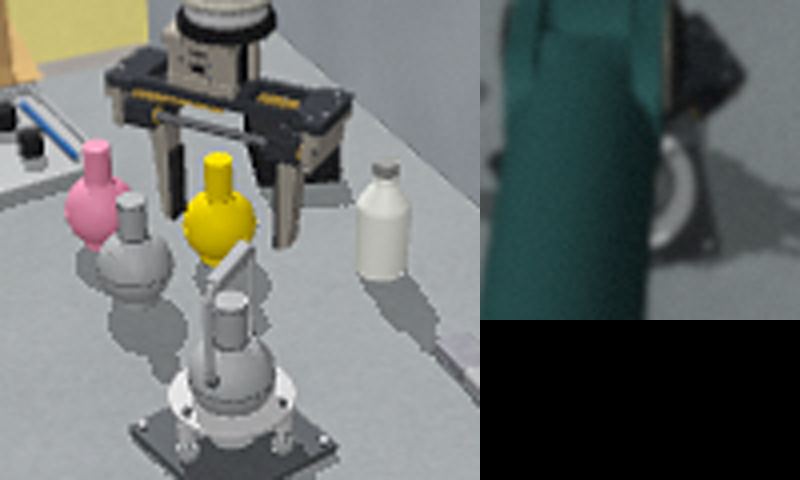

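The open fingers straddle the bar: tips at (175,215) and (287,245), bar middle at (232,263), which agrees with the estimate. Next: descend, grip, and let it settle.

Call:
carry_out:
  fingers: [100,100,100,100,12,0,0,0,0,0,0,0]
  delta_pos:
    - [0.006,0.006,0.12]
    - [0.006,0.006,0.2]
    - [0.006,0.006,0.235]
    - [0.006,0.006,0.235]
    - [0.006,0.006,0.235]
    - [0.006,0.006,0.235]
    - [0.006,0.006,0.235]
    - [0.006,0.006,0.235]
    - [0.006,0.006,0.235]
    - [0.006,0.006,0.235]
    - [0.006,0.006,0.235]
    - [0.006,0.006,0.235]
  twist: [0,0,0,0,0,0,0,0,0,0,0,0]
  force: 40

```text
time: 4.32
ee_pos: [0.5123, 0.0366, 0.1808]
tool_rot: [0.001, 0.948, 0.32, -0.001]
force: [-1.4, 1.9, -0.1]
gripper_width: 0.0137
```

```bash
python3 -c "
from h import *
go(.511,.036,.265)"
```

```text
t 4.33 p [0.5123 0.0366 0.1808] yaw -52.7 z [-0.001 -0.003 -1.   ] F [-1.4  1.9 -0.1] w 0.0137 q7 -0.84
d [-0.0066 -0.0007 -0.3368] tw 0.0007
```

Gripped: the opening is 13.7 mm on a 14 mm bar. Lift.

Call:
carry_out:
  fingers: [0,0,0,0,0,0,0]
  delta_pos:
    - [0,0,-0.06]
    - [0,0,-0.14]
    - [0,0,-0.24]
    - [0,0,-0.34]
    - [0,0,-0.34]
    - [0,0,-0.34]
    - [0,0,-0.34]
  twist: [0,0,0,0,0,0,0]

```text
time: 5.2
ee_pos: [0.5116, 0.0368, 0.2646]
tool_rot: [0.001, 0.948, 0.32, -0.002]
force: [-1.2, 0.4, -4.5]
gripper_width: 0.0138
```

```bash
python3 -c "
from h import *
go(.467,-.25,.265)"
```

```text
t 5.2 p [0.5116 0.0368 0.2646] yaw -52.7 z [-0.004 -0.004 -1.   ] F [-1.2  0.4 -4.5] w 0.0138 q7 -0.92
d [-0.8365  0.8049  0.0032] tw 0.0007
```

Call:
carry_out:
  fingers: [0,0,0,0,0,0,0,0,0,0,0,0]
  delta_pos:
    - [-0.05,0.05,0]
    - [-0.14,0.13,0]
    - [-0.24,0.23,0]
    - [-0.34,0.33,0]
    - [-0.45,0.43,0]
    - [-0.56,0.54,0]
    - [-0.66,0.64,0]
    - [-0.75,0.72,0]
    - [-0.81,0.78,0]
    - [-0.836,0.805,0]
    - [-0.836,0.805,0]
    - [-0.836,0.805,0]
  twist: [0,0,0,0,0,0,0,0,0,0,0,0]

```text
time: 6.7
ee_pos: [0.4673, -0.249, 0.2656]
tool_rot: [0.001, 0.947, 0.32, -0.002]
force: [0.1, -0.3, -4.1]
gripper_width: 0.0134
```

```bash
python3 -c "
from h import *
go(.467,-.25,.15)
a=snap('side','s2.png')['img'][130:330,180:380]
cv2.imwrite('pics/c4.png',cv2.resize(a,(600,600),interpolation=cv2.INTER_CUBIC))"
```

```text
t 6.7 p [ 0.4673 -0.249   0.2656] yaw -52.7 z [-0.004 -0.003 -1.   ] F [ 0.1 -0.3 -4.1] w 0.0134 q7 -0.28
d [-0.0012  0.0028  0.4623] tw 0.0009
```

View pics/c4.png

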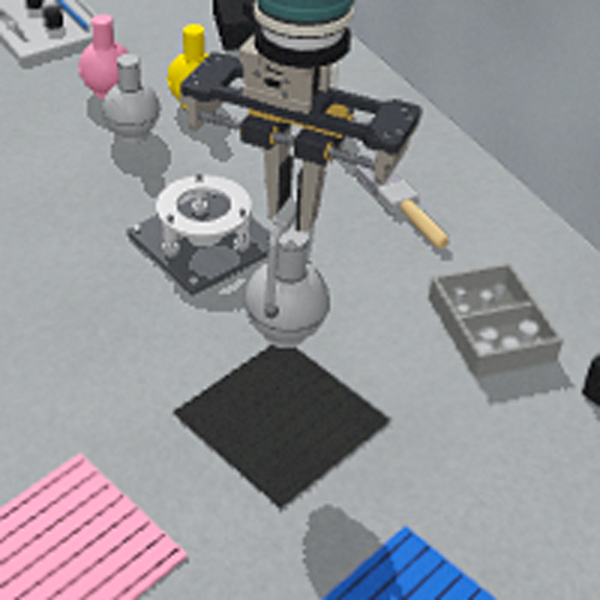

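The flask hangs upright over the mat. The ring is now empty, with its outline centred at about (203,205) in the crop. Lower it, and measure the ring in the meantime.

Call:
carry_out:
  fingers: [0,0,0,0,0,0,0]
  delta_pos:
    - [0,0,0.08]
    - [0,0,0.18]
    - [0,0,0.28]
    - [0,0,0.38]
    - [0,0,0.44]
    - [0,0,0.46]
    - [0,0,0.46]
  twist: [0,0,0,0,0,0,0]

```text
time: 7.62
ee_pos: [0.4673, -0.2493, 0.1509]
tool_rot: [0.001, 0.947, 0.32, -0.002]
force: [0.9, -0.4, -4.3]
gripper_width: 0.0137
```

```bash
python3 -c "
from h import *
go(.467,-.25,.145)
s=load('side')
im=s['img']; m=((im.min(2)>200)).astype(np.uint8); m[:185]=0;m[213:]=0;m[:,:228]=0;m[:,268:]=0
n,l,st,ce=cv2.connectedComponentsWithStats(m); i=1+np.argmax(st[1:,4]); print(st[i])
cs,_=cv2.findContours((l==i).astype(np.uint8),cv2.RETR_EXTERNAL,cv2.CHAIN_APPROX_NONE)
e=cv2.fitEllipse(max(cs,key=len)); print(e, atz(s,*e[0],.060), proj(s,[.51,.034,.062]))"
```

```text
t 7.62 p [ 0.4673 -0.2493  0.1509] yaw -52.6 z [-0.004 -0.003 -1.   ] F [ 0.9 -0.4 -4.3] w 0.0137 q7 -0.15
d [-0.0026  0.0017  0.0238] tw 0.001
[232 188  32  20 290]
((247.39410400390625, 197.86048889160156), (18.393047332763672, 29.574312210083008), 89.17195892333984) [0.51057309 0.0391974  0.06      ] [247.84278468 198.27958069]
```

Call:
carry_out:
  fingers: [0,0,0,0]
  delta_pos:
    - [0,0,0.01]
    - [0,0,0.018]
    - [0,0,0.022]
    - [0,0,0.022]
  twist: [0,0,0,0]

```text
time: 8.12
ee_pos: [0.4674, -0.2494, 0.1457]
tool_rot: [0.001, 0.947, 0.32, -0.002]
force: [0.2, -0.1, -1.9]
gripper_width: 0.0135
```

Call:
carry_out:
  fingers: [0,0]
  delta_pos:
    - [0,0,0.005]
    - [0,0,0.005]
  twist: [0,0]

```text
time: 8.38
ee_pos: [0.4682, -0.2497, 0.1457]
tool_rot: [0.001, 0.947, 0.32, -0.001]
force: [-1.6, 0.8, 6.4]
gripper_width: 0.0136
```

It's standing on the mat (force +6 N). Release, then rise straight up.

Call:
carry_out:
  fingers: [40,80,80,80,80,80,80,80,80]
  delta_pos:
    - [0,0,-0.004]
    - [0,0,-0.004]
    - [0,0,-0.004]
    - [0,0,-0.004]
    - [0,0,-0.1]
    - [0,0,-0.25]
    - [0,0,-0.45]
    - [0,0,-0.48]
    - [0,0,-0.48]
  twist: [0,0,0,0,0,0,0,0,0]

```text
time: 9.5
ee_pos: [0.4683, -0.2491, 0.2656]
tool_rot: [0.001, 0.947, 0.321, -0.001]
force: [-1.2, 0.7, -0.1]
gripper_width: 0.0733
```

```bash
python3 -c "
from h import *
go(.517,.294,.265)
a=snap('side','s3.png')['img'][170:320,200:350]
b=snap('top','t3.png')['img']
cv2.imwrite('pics/c5.png',np.hstack([cv2.resize(a,(450,450),interpolation=cv2.INTER_CUBIC),cv2.resize(b[160:250,110:180],(350,450),interpolation=cv2.INTER_CUBIC)]))"
```

```text
t 9.5 p [ 0.4683 -0.2491  0.2656] yaw -52.6 z [-0.001 -0.002 -1.   ] F [-1.2  0.7 -0.1] w 0.0733 q7 -0.28
d [ 1.4739 -1.6077 -0.0031] tw 0.0011
```

View pics/c5.png

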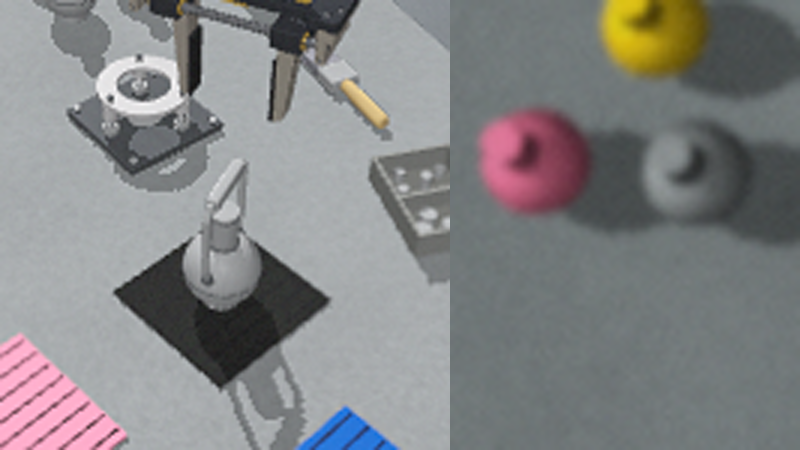

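The finished flask stands upright in the middle of the mat (crop 222,270). The bulb pick for the grey flask (695,170) matches the earlier measurement, so I take it as (0.519, 0.294). Travel there high.

Call:
carry_out:
  fingers: [80,80,80,80,80,80,100]
  delta_pos:
    - [0.75,-0.8,0]
    - [0.75,-0.8,0]
    - [0.75,-0.8,0]
    - [0.75,-0.8,0]
    - [0.75,-0.8,0]
    - [0.75,-0.8,0]
    - [0.75,-0.8,0]
  twist: [0,0,0,0,0,0,0]

```text
time: 10.48
ee_pos: [0.4947, 0.0224, 0.2629]
tool_rot: [0.001, 0.948, 0.32, -0.003]
force: [0.4, 0.3, 0.6]
gripper_width: 0.0815
```

```bash
python3 -c "
from h import *
go(.519,.294,.24)"
```

```text
t 10.47 p [0.4947 0.0224 0.2629] yaw -52.7 z [-0.005 -0.003 -1.   ] F [0.4 0.3 0.6] w 0.0815 q7 -0.91
d [ 0.736  -0.8056  0.0877] tw 0.0008
```

Call:
carry_out:
  fingers: [100,100,100,100,100,100,100,100]
  delta_pos:
    - [0.736,-0.806,0]
    - [0.736,-0.806,0]
    - [0.736,-0.806,0]
    - [0.736,-0.806,0]
    - [0.736,-0.806,0]
    - [0.736,-0.806,0.2]
    - [0.736,-0.806,0.2]
    - [0.736,-0.806,0.2]
  twist: [0,0,0,0,0,0,0,0]

```text
time: 11.48
ee_pos: [0.5201, 0.2923, 0.2133]
tool_rot: [0.001, 0.948, 0.318, -0.002]
force: [0.3, 0.5, 0.2]
gripper_width: 0.092
```

```bash
python3 -c "
from h import *
go(.519,.294,.087)
a=snap('side','s4.png')['img'][70:190,170:290]
cv2.imwrite('pics/c6.png',cv2.resize(a,(600,600),interpolation=cv2.INTER_CUBIC))"
```

```text
t 11.47 p [0.5201 0.2923 0.2133] yaw -52.9 z [-0.004 -0.003 -1.   ] F [0.3 0.5 0.2] w 0.092 q7 -1.28
d [ 0.0028 -0.0082  0.5051] tw 0.0003
```

View pics/c6.png

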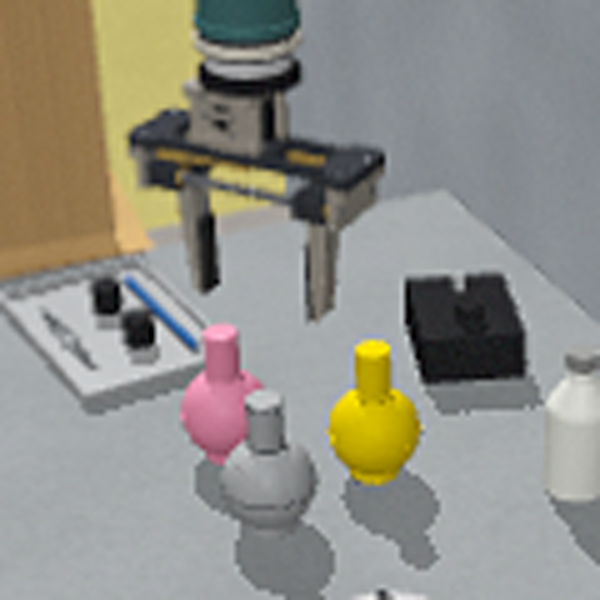

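The finger mid-point (264,307) is directly above the neck top (265,400), and both look-alikes are clear. Descend and grip.

Call:
carry_out:
  fingers: [100,100,100,100,100,100,30,0,0,0,0,0]
  delta_pos:
    - [0.003,-0.008,0.12]
    - [0.003,-0.008,0.25]
    - [0.003,-0.008,0.38]
    - [0.003,-0.008,0.47]
    - [0.003,-0.008,0.505]
    - [0.003,-0.008,0.505]
    - [0.003,-0.008,0.505]
    - [0.003,-0.008,0.505]
    - [0.003,-0.008,0.505]
    - [0.003,-0.008,0.505]
    - [0.003,-0.008,0.505]
    - [0.003,-0.008,0.505]
  twist: [0,0,0,0,0,0,0,0,0,0,0,0]
  force: 55

```text
time: 13.02
ee_pos: [0.5192, 0.2949, 0.0876]
tool_rot: [0.0, 0.948, 0.318, -0.002]
force: [-0.6, 0.6, 0.7]
gripper_width: 0.0344
```

```bash
python3 -c "
from h import *
go(.519,.294,.24)"
```

```text
t 13.03 p [0.5192 0.2949 0.0876] yaw -52.9 z [-0.003 -0.002 -1.   ] F [-0.6  0.6  0.7] w 0.0344 q7 -1.21
d [-0.0051  0.0021 -0.6097] tw 0.0004
```

Width is 34 mm, so the fingers may still be closing. Give them a few more rows.

Call:
carry_out:
  fingers: [0,0,0,0]
  delta_pos:
    - [0,0,0]
    - [0,0,0]
    - [0,0,0]
    - [0,0,0]
  twist: [0,0,0,0]

```text
time: 13.52
ee_pos: [0.5191, 0.2949, 0.0874]
tool_rot: [0.0, 0.948, 0.318, -0.002]
force: [-1.0, 0.3, -2.3]
gripper_width: 0.0294
```

Call:
carry_out:
  fingers: [0,0,0,0,0,0]
  delta_pos:
    - [0,0,-0.08]
    - [0,0,-0.2]
    - [0,0,-0.34]
    - [0,0,-0.44]
    - [0,0,-0.45]
    - [0,0,-0.45]
  twist: [0,0,0,0,0,0]

```text
time: 14.28
ee_pos: [0.519, 0.2949, 0.1997]
tool_rot: [0.0, 0.948, 0.318, -0.002]
force: [-0.4, 0.2, -3.4]
gripper_width: 0.0292
```

```bash
python3 -c "
from h import *
go(.511,.037,.2)
a=snap('side','s5.png')['img'][70:230,180:300]; b=snap('top','t5.png')['img'][165:225,130:180]
cv2.imwrite('pics/c7.png',np.hstack([cv2.resize(a,(450,600),interpolation=cv2.INTER_CUBIC),cv2.copyMakeBorder(cv2.resize(b,(350,420),interpolation=cv2.INTER_CUBIC),0,180,0,0,0)]))
s=load('side'); p=env.get_state()['ee_pos']
for h in(.123,.043):print(proj(s,[p[0],p[1],p[2]-.0874+h]))"
```

```text
t 14.28 p [0.519  0.2949 0.1997] yaw -52.9 z [-0.004 -0.002 -1.   ] F [-0.4  0.2 -3.4] w 0.0292 q7 -1.28
d [-0.6482  0.8031  0.001 ] tw 0.0004
[221.05719767 124.5502844 ]
[222.20764461 142.74263253]
```

View pics/c7.png

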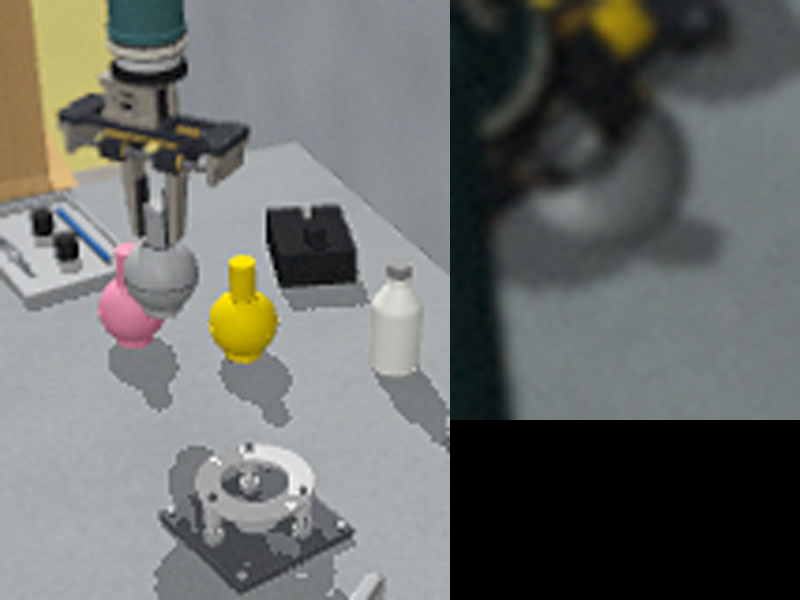

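The flask is held upright; its bulb centre (161,274) is within 1 px of the prediction (158,275). Carry it over the ring.

Call:
carry_out:
  fingers: [0,0,0,0,0,0,0,0,0,0,0]
  delta_pos:
    - [-0.04,0.05,0]
    - [-0.12,0.15,0]
    - [-0.21,0.26,0]
    - [-0.3,0.37,0]
    - [-0.39,0.48,0]
    - [-0.48,0.59,0]
    - [-0.56,0.69,0]
    - [-0.62,0.77,0]
    - [-0.648,0.803,0]
    - [-0.648,0.803,0]
    - [-0.648,0.803,0]
  twist: [0,0,0,0,0,0,0,0,0,0,0]

```text
time: 15.75
ee_pos: [0.5106, 0.0379, 0.1994]
tool_rot: [0.001, 0.948, 0.319, -0.003]
force: [-0.2, 0.1, -3.8]
gripper_width: 0.0291
```

```bash
python3 -c "
from h import *
go(.511,.037,.133)
a=snap('side','s6.png')['img'][130:230,200:300]
cv2.imwrite('pics/c8.png',cv2.resize(a,(600,600),interpolation=cv2.INTER_CUBIC))
s=load('side'); p=env.get_state()['ee_pos']
for h in(.043,):print((proj(s,[p[0],p[1],p[2]-.0874+h])-[200,130])*6)
print((proj(s,[.511,.037,.062])-[200,130])*6)"
```

```text
t 15.75 p [0.5106 0.0379 0.1994] yaw -52.8 z [-0.006 -0.003 -1.   ] F [-0.2  0.1 -3.8] w 0.0291 q7 -0.86
d [0.0006 0.0042 0.2658] tw 0.0006
[283.02550104 279.1068952 ]
[286.48511637 406.42590148]
```

View pics/c8.png

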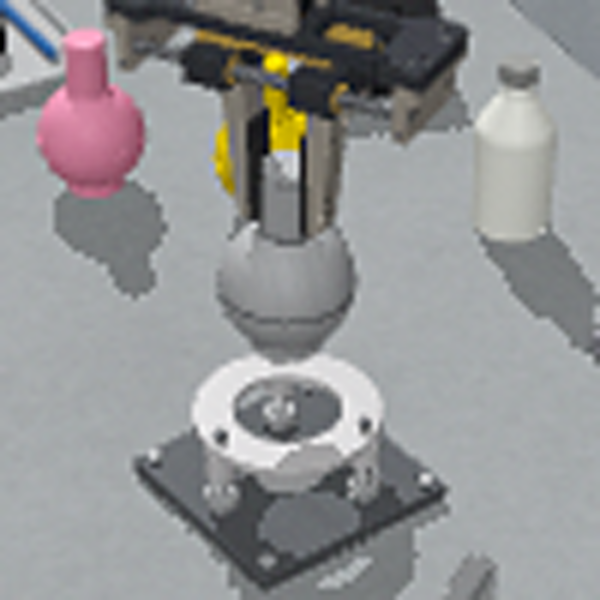

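The bulb centre at x≈286 lies over the ring-hole centre (288,405), so they are aligned. Lower to just above contact, then creep.

Call:
carry_out:
  fingers: [0,0,0,0,0,0,0,0]
  delta_pos:
    - [0.001,0.004,0.08]
    - [0.001,0.004,0.16]
    - [0.001,0.004,0.22]
    - [0.001,0.004,0.26]
    - [0.001,0.004,0.27]
    - [0.001,0.004,0.28]
    - [0.001,0.004,0.285]
    - [0.001,0.004,0.285]
  twist: [0,0,0,0,0,0,0,0]

```text
time: 16.8
ee_pos: [0.5114, 0.0376, 0.1288]
tool_rot: [0.0, 0.948, 0.319, -0.003]
force: [-1.7, 1.6, 1.3]
gripper_width: 0.0291
```

```bash
python3 -c "
from h import *
go(.511,.037,.115)"
```

```text
t 16.8 p [0.5114 0.0376 0.1288] yaw -52.7 z [-0.005 -0.002 -1.   ] F [-1.7  1.6  1.3] w 0.0291 q7 -0.78
d [-0.0024  0.001   0.0551] tw 0.0007
```

In contact, with about 5 N on the ring. Loosen the fingers briefly so the flask centres itself in the ring, then grip again.

Call:
carry_out:
  fingers: [40,42,42,42,0,0,0,0,0,0]
  delta_pos:
    - [0,0,0]
    - [0,0,0]
    - [0,0,0]
    - [0,0,0]
    - [0,0,0]
    - [0,0,0]
    - [0,0,0]
    - [0,0,0]
    - [0,0,0]
    - [0,0,0]
  twist: [0,0,0,0,0,0,0,0,0,0]
  force: 60

```text
time: 18.05
ee_pos: [0.5107, 0.0384, 0.1286]
tool_rot: [-0.0, 0.948, 0.32, -0.003]
force: [-3.4, 4.3, 1.9]
gripper_width: 0.0291
```

```bash
python3 -c "
from h import *
go(.511,.037,.115)"
```

```text
t 18.05 p [0.5107 0.0384 0.1286] yaw -52.7 z [-0.006 -0.001 -1.   ] F [-3.4  4.3  1.9] w 0.0291 q7 -0.78
d [-0.0021  0.0054  0.0543] tw 0.0008
```

There is a 5.5 N side load along tool -y, so I shift 2 mm that way while starting to press.

Call:
carry_out:
  fingers: [0,0,0,0,0,0]
  delta_pos:
    - [0,-0.006,0]
    - [0,-0.008,0]
    - [0,-0.008,0.01]
    - [0,-0.008,0.02]
    - [0,-0.008,0.03]
    - [0,-0.008,0.03]
  twist: [0,0,0,0,0,0]

```text
time: 18.8
ee_pos: [0.5102, 0.0394, 0.1214]
tool_rot: [0.0, 0.948, 0.319, -0.003]
force: [-1.3, -1.1, 6.5]
gripper_width: 0.0291
```

```bash
python3 -c "
from h import *
go(.511,.037,.115)"
```

```text
t 18.8 p [0.5102 0.0394 0.1214] yaw -52.7 z [-0.005 -0.002 -1.   ] F [-1.3 -1.1  6.5] w 0.0291 q7 -0.78
d [-0.003   0.0097  0.0254] tw 0.0007
```

Call:
carry_out:
  fingers: [0,0,0,0]
  delta_pos:
    - [0,0,0.01]
    - [0,0,0.018]
    - [0,0,0.024]
    - [0,0,0.024]
  twist: [0,0,0,0]

```text
time: 19.3
ee_pos: [0.5103, 0.0393, 0.116]
tool_rot: [-0.0, 0.948, 0.319, -0.002]
force: [-2.5, 0.8, 10.4]
gripper_width: 0.0293
```

Call:
carry_out:
  fingers: [0,0,0]
  delta_pos:
    - [0,0,0.004]
    - [0,0,0.006]
    - [0,0,0.006]
  twist: [0,0,0]

```text
time: 19.68
ee_pos: [0.5104, 0.0393, 0.1152]
tool_rot: [-0.001, 0.948, 0.319, -0.002]
force: [-4.1, 0.8, 10.7]
gripper_width: 0.0293
```

Call:
carry_out:
  fingers: [0,0,0]
  delta_pos:
    - [0,0,0.006]
    - [0,0,0.008]
    - [0,0,0.008]
  twist: [0,0,0]

```text
time: 20.05
ee_pos: [0.5106, 0.0393, 0.1147]
tool_rot: [-0.001, 0.948, 0.319, -0.002]
force: [-6.5, -0.1, 19.5]
gripper_width: 0.029
```

```bash
python3 -c "
from h import *
go(.511,.037,.115)"
```

```text
t 20.05 p [0.5106 0.0393 0.1147] yaw -52.8 z [-0.005  0.001 -1.   ] F [-6.5 -0.1 19.5] w 0.029 q7 -0.76
d [-0.0044  0.0084 -0.0011] tw 0.0006
```

The force jumped to 19.5 N while z stalled, so the ring is on its stops. Relieve the -6.5 N side load slightly, then look once more.

Call:
carry_out:
  fingers: [0,0,0,0]
  delta_pos:
    - [-0.003,-0.002,0.003]
    - [-0.003,-0.002,0.003]
    - [-0.003,-0.002,0.003]
    - [-0.003,-0.002,0.003]
  twist: [0,0,0,0]

```text
time: 20.55
ee_pos: [0.5103, 0.0392, 0.115]
tool_rot: [-0.001, 0.948, 0.319, -0.002]
force: [-2.7, 0.3, 11.1]
gripper_width: 0.0289
```

```bash
python3 -c "
from h import *
go(.511,.037,.115)
im=snap('side','s7.png')['img']; a=im[150:230,205:285];b=im[190:320,220:320]
cv2.imwrite('pics/c9.png',np.hstack([cv2.resize(a,(480,480),interpolation=cv2.INTER_CUBIC),cv2.copyMakeBorder(cv2.resize(b,(300,390),interpolation=cv2.INTER_CUBIC),0,90,0,0,0)]))
s=load('side')
for p in ([.511,.037,.048],[.5104,.0393,.071],[.5104,.0393,.151]): print((proj(s,p)-[205,150])*6)"
```

```text
t 20.55 p [0.5103 0.0392 0.115 ] yaw -52.8 z [-0.004  0.002 -1.   ] F [-2.7  0.3 11.1] w 0.0289 q7 -0.76
d [-0.0032  0.0087 -0.0002] tw 0.0006
[256.77993887 304.48576934]
[253.78633008 272.81583931]
[251.92138451 163.84107301]
```

View pics/c9.png

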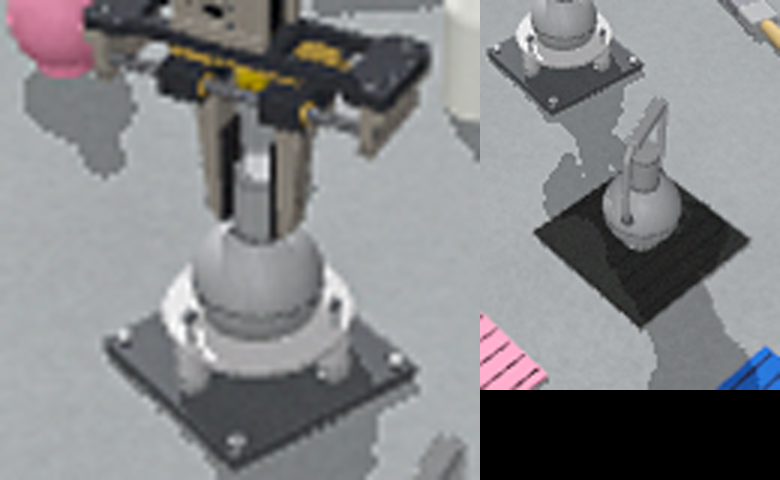

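The flask is seated in the ring (bulb centre ≈(259,280), upright), the gaps at the collars look closed, and the finished flask is upright on the mat. The press has relaxed to 11 N, so push harder, then check that it holds.

Call:
carry_out:
  fingers: [0,0,0,0,0]
  delta_pos:
    - [0,0,0.006]
    - [0,0,0.01]
    - [0,0,0.012]
    - [0,0,0.012]
    - [0,0,0.012]
  twist: [0,0,0,0,0]

```text
time: 21.22
ee_pos: [0.5108, 0.0393, 0.1146]
tool_rot: [-0.003, 0.948, 0.319, -0.001]
force: [-9.2, -0.2, 29.1]
gripper_width: 0.0291
```

```bash
python3 - <<'E'
from h import *
go(.511,.037,.115)
for i in range(8):
    env.read_camera('side'); s=env.get_state(); print(s['time'],s['ee_pos'].round(4),s['force'].round(1),s['gripper_width'].round(4))
E
```

```text
t 21.23 p [0.5108 0.0393 0.1146] yaw -52.8 z [-0.004  0.004 -1.   ] F [-9.2 -0.2 29.1] w 0.0291 q7 -0.76
d [-0.0049  0.0078 -0.0018] tw 0.0006Traceback (most recent call last):
  File "<stdin>", line 4, in <module>
AttributeError: 'float' object has no attribute 'round'
```

```bash
python3 - <<'E'
from h import *
for i in range(8):
    env.read_camera('side'); s=env.get_state(); print(round(s['time'],2),s['ee_pos'].round(4),s['force'].round(1))
E
```

```text
21.32 [0.5108 0.0393 0.1145] [-9.7 -0.3 29.7]
21.38 [0.5108 0.0393 0.1145] [-8.8 -0.1 30.2]
21.43 [0.5108 0.0393 0.1146] [-8.4  0.3 28.9]
21.48 [0.5108 0.0394 0.1146] [-8.8 -0.4 29.9]
21.52 [0.5107 0.0393 0.1145] [-8.5 -0.2 28.3]
21.57 [0.5107 0.0393 0.1145] [-9.7 -0.9 29.4]
21.62 [0.5108 0.0393 0.1146] [-8.7 -0.5 29.6]
21.68 [0.5107 0.0393 0.1145] [-8.4 -1.3 29.8]
```

The hold is steady at 29 N with no creep. Hand in.

```bash
python3 -c "
from h import *
print(env.close_job())"
```

```text
the job is handed in; nothing more can be done
None
```

I moved the finished flask from the ring to the black mat and let go of it. I then put the plain grey flask foot down in the ring, pressed it home, and handed the job in at about 21.7 s while still holding it. The hand-in reported no verdict.

- **Finished flask:** in the last picture it stands upright near the middle of the mat, with the gripper well away from it.
- **Plain flask:** it looks upright and seated in the ring. I loosened the grip once at first contact so it could centre itself, then gripped again at 60 N (opening 29 mm on the 30 mm neck).
- **Ring home:** I have no direct reading of the ring's travel. The tool went down about 14 mm from first contact, then moved only 0.4 mm more while the push rose from 11 to 29 N, so it was on the stops. The push held steady at 28–30 N over the last 0.4 s of checks.
- **Centring:** the tool ended at (0.511, 0.039), against (0.511, 0.037) measured for the ring, so about 2 mm apart.
- **Side load:** about 9 N sideways (world -x) remained under the full press. I had eased it once, but it came back when I pressed harder, and I left it because nothing moved.
- **Bystanders:** I kept clear of the bottle, dish and brush, and they looked in place in the pictures. I did not measure their positions again at the end.

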